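# Swap two reagent cassettes in a sloping stand and seat each in its hidden slots

### The arm

A 6-joint arm with a two-finger parallel gripper is mounted at the origin on a cart in front of the work surface, level with it; the furniture and walls round the work are solid. World frame = base frame: x ahead of the robot, y to its left, z up, the work surface at z = 0. Lengths are in m, angles in rad, forces in N, time in s.
With the tool pointing down it reaches from about 0.275 to 0.75 m from the base axis. Payload 10.2 kg.
Tool frame: the origin (TCP) lies midway between the tips of the shut fingers; the grasp point (between the pads) lies 19 mm behind it (env.hold_point_z is the distance from the TCP to the grasp point, in m); x points along the fingers, z is the direction in which the jaws open and shut, and the axes are right-handed (so a half turn about x gives the same grasp; the last joint's range is limited). The gripper opens to 85 mm and grips with 20 to 120 N. Pads are 22 mm wide; open, the fingers measure 114 mm over their backs; the gripper's body (76 mm by 85 mm) begins 54 mm behind the grasp point. The pads swing forward as they close: fully open they stand 13 mm farther back than shut.
Start: joints at [-1.357, 0.313, 1.498, -0, 1.331, -0.223], TCP at [0.222, -0.476, 0.231] pointing down, gripper open.
Joint ranges: [-2.94, 2.94], [-0.97, 2.17], [0.19, 2.56], [-1.23, 4.37], [0.02, 3.11], [-2.88, 2.88]. Speed limits (rad/s): [2.39, 2.39, 3.01, 3.14, 3.14, 3.14].

### API

Orientations are given as a unit quaternion [x, y, z, w].
In Python, from bench import env, kinematics, monitor, eyes, job gives the robot as it stands. The module is installed in compiled form; this text tells all that it offers. Calls block until the motion is done:
- env.reach(position, orientation): joint-space move of the TCP to a pose.
- env.movel(position, velocity=0.15, frame=None, guard=None): straight line of the TCP; frame=None keeps the orientation; velocity is the mean speed in m/s. With guard (N) it stops when the force on the tool has changed by that much, and returns True; else False.
- env.set_joints(angles): joint-space move.
- env.release() and env.close_gripper(effort=None): open the fingers fully, or close them until they stop; effort is the grip in N (None keeps the last).
- env.hold(seconds).
- kinematics.ik(position, orientation): joint angles nearest the present ones, or None.
- monitor.sense(): the state.
- eyes.grab_frame(name): name is "side" or "top" or "wrist"; returns a dict with "frame" (400x640x3 uint8, red, green, blue), "mtx" (3x3 intrinsics, pixels), "view" (4x4, takes a point from world to camera coordinates). Camera axes: x right, y down, z forward; pixel columns grow to the right and rows downward; lengths in m; the calibration is good to about 2 mm. A picture is of the moment at which its call begins. There is no depth.
A pose or a line that the arm cannot do raises env.MotionError and nothing moves.
- job.hand_in(): hands the job in, once; it reports no verdict.
The state is a dict: "clock": time; "joints": joint angles; "qvel": joint speeds; "joint_efforts": joint torques, N m; "position": TCP position; "ee_rot": TCP orientation; "contact_force": force on the tool from outside, world axes, zero at the start; "ft_torque": the same for the moment, N m; "finger_gap": opening from 0.0 (shut) to 1.0 (fully open).
Only numpy, scipy, OpenCV 4.12 (cv2) and the standard library are available. Lean on these libraries where they do the work, as an engineer would, in place of code of your own. Each camera call takes 0.05 s, during which the arm holds its last target. There are 200 camera calls.

### The job

The tall and the short reagent cassette have been put in each other's bay of the sloping stand and were never slid home. Swap them (one may stand on the worktop meanwhile), and in its new bay draw each cassette up the sloping floor until its two feet drop into the hidden slots and its body sits flush on the floor. Keep the cassettes from tipping over, do not shift the other things lying around, and let go of everything at the end.

Things in the scene. Friction and masses are not known exactly. Their poses are not given: they have to be found in the camera images.
- stand: Fixed two-bay loading stand of aluminium with black bay floors, 165 mm deep, 228 mm wide; origin at the centre of its underside on the worktop, x points away from the robot (up the slope, horizontally), y across to the left bay, z up. Its deck rises away from the robot at 30 degrees to the level. It stays put.
- bay_left: Left bay (larger y in the stand's frame). Origin on its black floor at mid-width, at the upper face of the lower lip; x up the slope, y across, z square to the floor (leans 30 degrees towards the robot). Both bays: 94 mm wide channel, side walls 15 mm high, from the lip (x = 0, 12 mm high) to an upper stop bar (x = 134 mm, 12 mm high).
- bay_right: Right bay, 106 mm from the left one, same axes and sizes. Both bays: two slots cross the floor, 60 mm apart along x, each 11 mm wide along x and 8 mm deep, black in black. Where they lie differs from bay to bay and is not told: the midpoint between the two is anywhere from x = 60 to 80 mm. They stay put.
- tall_cassette: Taller white block-shaped cassette, two grey caps. Body 84 mm along x, 88 along y, from z = 6 to 72 mm, on two foot bars (z = 0 to 6, 8 along x, 70 along y, at x = -30 and +30). On top a central upright grip fin, 12 thick along x, 44 along y, z = 72 to 110; caps at y = -34 and +34, 9 high. Origin mid-underside at the soles, z up through it. About 0.28 kg.
- short_cassette: Flatter white cassette, one grey cap (y = +34). Same as the tall one, but body z = 6 to 42, fin z = 42 to 80 mm. Starts of both: each on its feet in one bay (which varies), leaning with the floor, against the lip: origin at bay x = 43 mm, z = 0, its x axis up the slope. Seated: feet in the slots, body flush on the floor, origin at bay z = -6 mm.
- small_bottle: Small white dropper bottle, 34 mm across, 62 mm tall, standing in front of the stand; origin at the centre of its underside. A bystander.
- tape_roll: Roll of beige tape lying flat, 63 mm across, 18 mm high, in front of the stand; origin at the centre of its underside. A bystander.
- round_tin: Low round tin, 63 mm across, 26 mm high, close to the right of the stand; origin at the centre of its underside. A bystander.
- log_book: Closed hard-cover book lying flat, 200 x 150 x 13 mm, at the right front; the worktop 0.37 to 0.46 m ahead of the robot and 0.16 to 0.27 m to its right is always free; origin at the centre of its underside. A bystander.
- stapler: Stapler, 28 x 102 x 34 mm, at the left front of the worktop; origin at the centre of its underside. A bystander.

How it is judged:
At the end, for the whole second after the job is handed in: Each cassette is in the bay where the other one was at the start, its feet dropped into the slots (origin at least 4 mm below the standing level, 52 to 88 mm up from the lip and within 8 mm of mid-bay, square to the floor within 4 degrees), at rest (((z of tall_cassette in the frame of bay_left below -0.004 m and x of tall_cassette in the frame of bay_left between 0.052 and 0.088 m and y of tall_cassette in the frame of bay_left between -0.008 and 0.008 m and angle between the z axis of tall_cassette and the z axis of bay_left, either way round below 0.07 rad and z of short_cassette in the frame of bay_right below -0.004 m and x of short_cassette in the frame of bay_right between 0.052 and 0.088 m and y of short_cassette in the frame of bay_right between -0.008 and 0.008 m and angle between the z axis of short_cassette and the z axis of bay_right, either way round below 0.07 rad) or (z of tall_cassette in the frame of bay_right below -0.004 m and x of tall_cassette in the frame of bay_right between 0.052 and 0.088 m and y of tall_cassette in the frame of bay_right between -0.008 and 0.008 m and angle between the z axis of tall_cassette and the z axis of bay_right, either way round below 0.07 rad and z of short_cassette in the frame of bay_left below -0.004 m and x of short_cassette in the frame of bay_left between 0.052 and 0.088 m and y of short_cassette in the frame of bay_left between -0.008 and 0.008 m and angle between the z axis of short_cassette and the z axis of bay_left, either way round below 0.07 rad)) and distance of each of tall_cassette, short_cassette from where it was at the start of the episode above 0.07 m and linear speed of each of tall_cassette, short_cassette below 0.02 m/s); the robot touches nothing.
It fails at once if a cassette tips over (angle between any of tall_cassette, short_cassette's own z axis and vertical above 1 rad).
It fails at once if a bystander is shifted by more than 30 mm (distance of any of small_bottle, tape_roll, round_tin, log_book, stapler from where it was at the start of the episode above 0.03 m).
It also fails if it takes over 72 s, if anything falls off the work surface, if the arm or the gripper's body presses on something with over 40 N, if the wrist force passes 120 N, or if a joint passes its speed limit or range.

## Working session

There is one attempt and no reset: what is moved stays moved. The work goes in short steps, each a Python script; the robot and the scene stay as the last script left them, time stands still between calls to the robot, and variables do not carry over. Pictures are saved under pics/ and viewed, about 8 in all and at most 12, crops included, and the job is handed in when it is done.

```bash
mkdir -p pics; python3 - <<'E'
from bench import env,eyes,monitor
import cv2,numpy as np
for n in("top","side"):
    f=eyes.grab_frame(n); cv2.imwrite(f"pics/{n}0.png",f["frame"][:,:,::-1]); np.savez(f"{n}.npz",K=f["mtx"],V=f["view"])
    print(n,f["mtx"].round(1).tolist(),f["view"].round(4).tolist())
print(monitor.sense(), env.hold_point_z)
E
```

```text
top [[490.6, 0.0, 318.7], [0.0, 490.6, 204.0], [0.0, 0.0, 1.0]] [[-0.0021, -0.9999, 0.0124, -0.044], [-0.9854, -0.0, -0.1701, 0.5532], [0.1701, -0.0126, -0.9854, 1.4956], [0.0, 0.0, 0.0, 1.0]]
side [[438.2, 0.0, 324.8], [0.0, 438.2, 200.6], [0.0, 0.0, 1.0]] [[-0.9112, -0.4118, 0.01, 0.4545], [-0.1839, 0.3852, -0.9043, 0.1872], [0.3685, -0.8259, -0.4267, 0.9755], [0.0, 0.0, 0.0, 1.0]]
{'clock': 0.1, 'joints': array([-1.35739124e+00,  3.13335367e-01,  1.49832154e+00,  3.20843985e-05,
        1.33102098e+00, -2.23404529e-01]), 'qvel': array([ 0.00124197,  0.00072609, -0.00302377,  0.00011195, -0.00116561,
       -0.00170574]), 'joint_efforts': array([ 3.15202342e-03, -4.12901223e+01, -2.60139084e+01, -2.14094939e-04,
        3.03735134e-03,  2.25275308e-06]), 'position': array([ 0.2220481 , -0.47548784,  0.23083723]), 'ee_rot': array([ 0.3800685 ,  0.59671904, -0.37950767,  0.59619481]), 'contact_force': array([ 0.36222768,  0.27152996, -0.44586872]), 'ft_torque': array([0.02802971, 0.00926852, 0.0739598 ]), 'finger_gap': 1.002544112952746} 0.0187
```

View pics/top0.png

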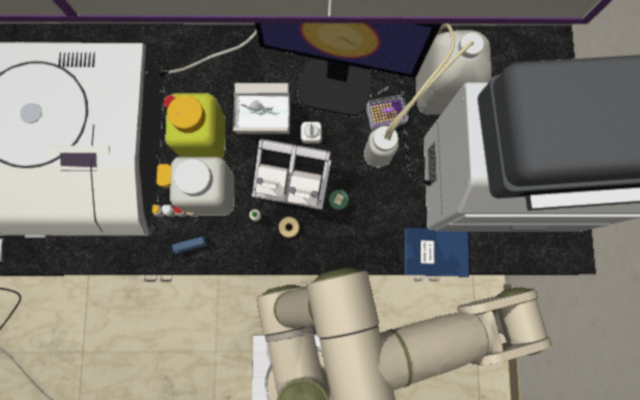

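View pics/side0.png

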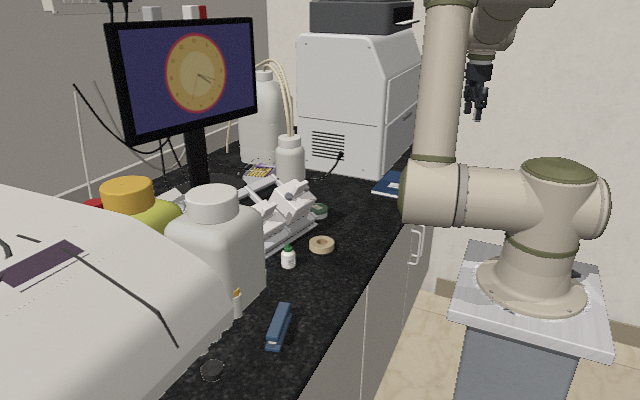

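The top view shows the stand at about (253–331, 140–208), with the bottle at (255,215), tape at (288,227), tin at (339,200) and book at (437,251). I'll go closer with the wrist camera.

```bash
cat > h.py <<'E'
from bench import env,eyes,monitor,kinematics,job
import cv2,numpy as np
from scipy.spatial.transform import Rotation as R
def ray(K,V,uv,z):
    d=V[:3,:3].T@np.linalg.inv(K)@np.array([uv[0],uv[1],1.]); c=-V[:3,:3].T@V[:3,3]
    return c+d*(z-c[2])/d[2]
def proj(K,V,P):
    p=(V[:3,:3]@np.atleast_2d(P).T).T+V[:3,3]; q=p@K.T; return q[:,:2]/q[:,2:]
def shot(n,name,crop=None,s=1):
    f=eyes.grab_frame(n); im=f["frame"][:,:,::-1].copy(); np.savez(f"{name}.npz",K=f["mtx"],V=f["view"]); cv2.imwrite(f"pics/{name}_full.png",im)
    if crop: a,b,c,d=crop; im=im[b:d,a:c]
    cv2.imwrite(f"pics/{name}.png",cv2.resize(im,None,fx=s,fy=s,interpolation=cv2.INTER_CUBIC)); return f
def quat(approach,zax):
    x=np.array(approach,float); x/=np.linalg.norm(x); z=np.array(zax,float); z-=x*(z@x); z/=np.linalg.norm(z)
    return R.from_matrix(np.c_[x,np.cross(z,x),z]).as_quat()
E
python3 - <<'E'
from h import *
d=np.load("top.npz");K,V=d["K"],d["V"]
for n,uv,z in [("stand corner NL",(253,200),.02),("NR",(325,208),.02),("FL",(262,140),.1),("FR",(331,150),.1),("bottle",(255,214),.06),("tape",(288,227),.018),("tin",(339,200),.026),("book",(437,251),.013),("stapler",(189,244),.034)]: print(n,ray(K,V,uv,z).round(3))
c=ray(K,V,(290,175),.06); print(c)
s=monitor.sense(); print(R.from_quat(s["ee_rot"]).as_matrix().round(2))
q=quat((0,0,-1),(1,0,0)); 
for p in ([c[0]-.08,c[1],.40],[c[0]-.12,c[1],.36],[c[0]-.12,c[1],.3]):
    for zz in ((1,0,0),(-1,0,0)):
        j=kinematics.ik(np.array(p),quat((0,0,-1),zz)); print(p,zz,None if j is None else j.round(2))
E
```

```text
stand corner NL [0.571 0.165 0.02 ]
NR [ 0.545 -0.065  0.02 ]
FL [0.746 0.132 0.1  ]
FR [ 0.714 -0.082  0.1  ]
bottle [0.519 0.153 0.06 ]
tape [0.484 0.053 0.018]
tin [ 0.57  -0.11   0.026]
book [ 0.408 -0.42   0.013]
stapler [0.429 0.36  0.034]
[0.64365762 0.04585062 0.06      ]
[[-0.    0.91  0.42]
 [ 0.    0.42 -0.91]
 [-1.    0.   -0.  ]]
[np.float64(0.5636576202272117), np.float64(0.04585062062395211), 0.4] (1, 0, 0) [-0.13  0.36  1.   -0.    1.78 -0.13]
[np.float64(0.5636576202272117), np.float64(0.04585062062395211), 0.4] (-1, 0, 0) None
[np.float64(0.5236576202272116), np.float64(0.04585062062395211), 0.36] (1, 0, 0) [-0.14  0.26  1.24 -0.    1.64 -0.14]
[np.float64(0.5236576202272116), np.float64(0.04585062062395211), 0.36] (-1, 0, 0) None
[np.float64(0.5236576202272116), np.float64(0.04585062062395211), 0.3] (1, 0, 0) [-0.14  0.27  1.37 -0.    1.5  -0.14]
[np.float64(0.5236576202272116), np.float64(0.04585062062395211), 0.3] (-1, 0, 0) None
```

```bash
python3 - <<'E'
from h import *
env.reach(np.array([.54,.046,.42]),quat((0,0,-1),(1,0,0)))
f=shot("wrist","w1",s=1.25)
d=np.load("w1.npz");V=d["V"];print("cam",(-V[:3,:3].T@V[:3,3]).round(3),V[:3,:3].round(2).tolist(),d["K"].tolist(),monitor.sense()["clock"])
E
```

```text
cam [0.541 0.128 0.562] [[1.0, -0.0, -0.0], [-0.0, -0.95, 0.33], [-0.0, -0.33, -0.95]] [[297.34349651433575, 0.0, 319.196570353497], [0.0, 297.34349651433575, 197.0844202924366], [0.0, 0.0, 1.0]] 2.4333
```

View pics/w1.png

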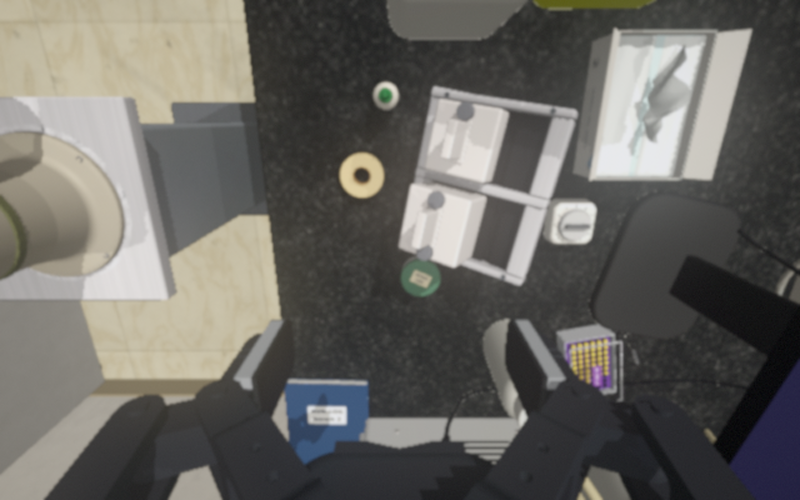

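The wrist view (1.25x) shows the short cassette (one cap) in the left bay, body about (425–508, 100–183), and the tall one (two caps) in the right bay, about (400–485, 185–265). The tin is touching close at (420,278). One closer view next, to fit the stand pose.

```bash
python3 - <<'E'
from h import *
env.reach(np.array([.61,.0,.33]),quat((0,0,-1),(1,0,0)))
f=shot("wrist","w2",crop=(170,0,470,270),s=2.6)
d=np.load("w2.npz");V=d["V"];print("cam",(-V[:3,:3].T@V[:3,3]).round(3),V[:3,:3].round(2).tolist(),monitor.sense()["clock"])
E
```

```text
cam [0.61  0.083 0.474] [[1.0, -0.0, 0.0], [-0.0, -0.95, 0.33], [0.0, -0.33, -0.95]] 3.0417
```

View pics/w2.png

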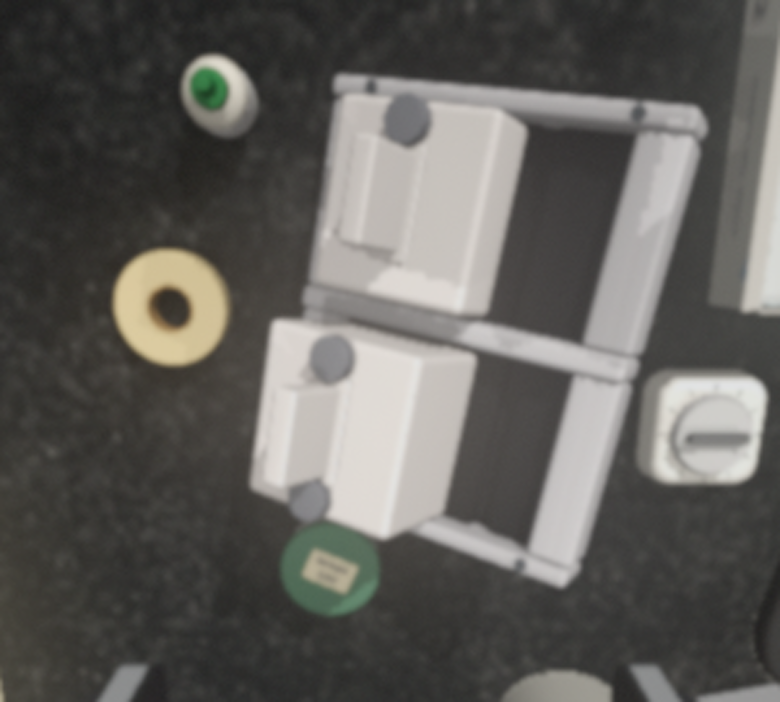

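```bash
cat > fit.py <<'E'
from h import *
from scipy.optimize import least_squares
d=np.load("w2.npz");K,V=d["K"],d["V"]
# bay, cassette pt (mm), crop px
M=[('L',(-42,44,42),(343,97)),('L',(42,44,42),(503,109)),('L',(42,-44,42),(466,312)),('L',(42,44,6),(526,128)),('L',(-42,-44,42),(311,286)),('L',(0,34,51),(407,119)),
('R',(-42,44,72),(273,320)),('R',(-42,-44,72),(250,488)),('R',(42,-44,72),(384,538)),('R',(42,44,72),(421,348)),('R',(0,34,81),(332,358)),('R',(0,-34,81),(310,500)),('R',(42,44,6),(475,355))]
def bayR(yaw): return (R.from_euler('z',yaw)*R.from_euler('y',-30,degrees=True)).as_matrix()
def bayo(p,b): return np.array(p[:3])+(0 if b=='L' else bayR(p[3])@[0,-.106,0])
def pt(p,b,c): return bayo(p,b)+bayR(p[3])@(np.array(c)/1000+[.043,0,0])
def res(p): return np.concatenate([(proj(K,V,pt(p,b,c))[0]-((np.array(u)+.5)/2.6-.5+[170,0])) for b,c,u in M])
if __name__=="__main__":
    s=least_squares(res,[.57,.11,.03,-.1],loss='soft_l1');p=s.x
    print(p.round(4)); r=res(p).reshape(-1,2)
    for m,e in zip(M,r): print(m[0],m[1],e.round(1))
    np.save("bay.npy",p)
    J=s.jac; print("sd for 1px",np.sqrt(np.diag(np.linalg.inv(J.T@J))).round(4))
    for b in'LR':
        print(b,bayo(p,b).round(4),"lower lip edges w",)
    im=cv2.imread("pics/w2_full.png"); im=cv2.resize(im[0:270,170:470],None,fx=2.6,fy=2.6,interpolation=cv2.INTER_CUBIC)
    def L(pts,col):
        q=((proj(K,V,np.array(pts))-[170,0]+.5)*2.6-.5).round().astype(int); cv2.polylines(im,[q],False,col,1)
    for b in'LR':
        o,Rb=bayo(p,b),bayR(p[3])
        L([o+Rb@np.array(c)/1 for c in [(.0,.047,.015),(.134,.047,.015),(.134,-.047,.015),(0,-.047,.015),(0,.047,.015)]],(0,0,255))
        L([o+Rb@np.array(c)/1 for c in [(.134,.047,.012),(.134,-.047,.012)]],(0,255,255))
        z=.042 if b=='L' else .072
        L([pt(p,b,c) for c in [(-42,44,z*1e3),(42,44,z*1e3),(42,-44,z*1e3),(-42,-44,z*1e3),(-42,44,z*1e3)]],(0,255,0))
        zf=z*1e3+38
        L([pt(p,b,c) for c in [(-6,22,zf),(6,22,zf),(6,-22,zf),(-6,-22,zf),(-6,22,zf)]],(255,0,0))
    cv2.imwrite("pics/w2o.png",im)
    for n,uv,z in [("bottle",(220,105),.03),("tape",(171,307),.009),("tin",(330,570),.026),("timerL",(640,430),.03),("timer top",(712,435),.04)]:
        print(n,ray(K,V,(np.array(uv)+.5)/2.6-.5+[170,0],z).round(3))
E
python3 fit.py
```

```text
[ 0.5995  0.1053  0.0231 -0.181 ]
L (-42, 44, 42) [-0.8 -1.1]
L (42, 44, 42) [-0.5  0.3]
L (42, -44, 42) [-2.6  1.7]
L (42, 44, 6) [1.5 0.2]
L (-42, -44, 42) [ 1. -1.]
L (0, 34, 51) [-1.2  0.8]
R (-42, 44, 72) [-0.  -0.8]
R (-42, -44, 72) [ 0.3 -0.2]
R (42, -44, 72) [1.3 0.5]
R (42, 44, 72) [0.7 3.2]
R (0, 34, 81) [-0.7 -0. ]
R (0, -34, 81) [-0.6 -1.3]
R (42, 44, 6) [ 2.3 -0.8]
sd for 1px [0.0006 0.0005 0.0021 0.006 ]
L [0.5995 0.1053 0.0231] lower lip edges w
R [0.5804 0.001  0.0231] lower lip edges w
bottle [0.524 0.152 0.03 ]
tape [0.484 0.05  0.009]
tin [ 0.573 -0.109  0.026]
timerL [ 0.757 -0.018  0.03 ]
timer top [ 0.796 -0.019  0.04 ]
```

View pics/w2o.png

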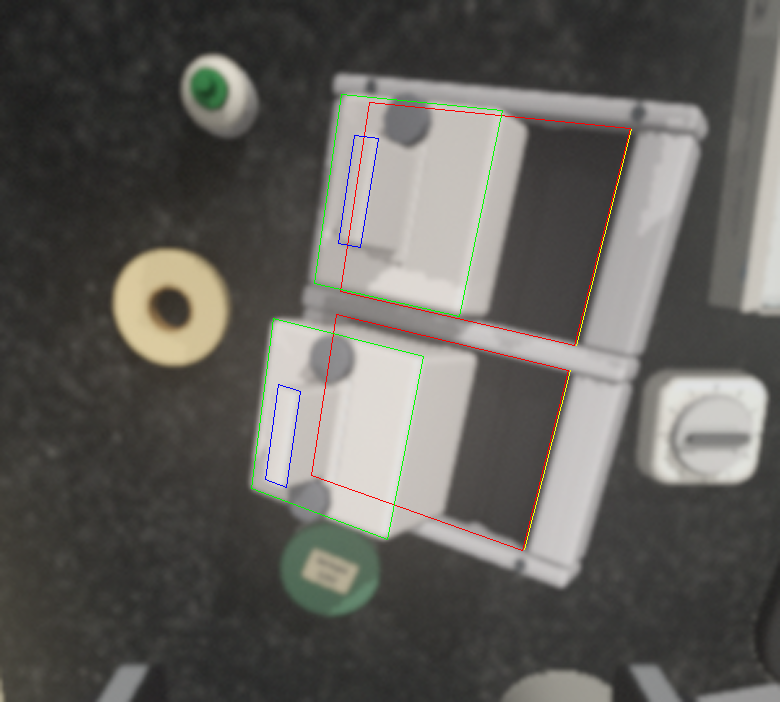

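The overlay fits within about 1–2 px (≈2 mm): green and blue outlines lie on the bodies and fins, and the yellow line is on the stop bars. Next I'll check IK for all key poses and the clearance to the canister on the left.

```bash
cat > plan.py <<'E'
from fit import *
p=np.load("bay.npy"); Rb=bayR(p[3]); TOP={'S':.042,'T':.072}; G=.006
Q=quat(-Rb[:,2],Rb[:,0])
def tcp(b,c,x=.043,z=0.,y=0.): return bayo(p,b)+Rb@np.array([x,y,z+TOP[c]+G])
PARK=np.array([.415,-.215]); QP=quat((0,0,-1),(np.cos(p[3]),np.sin(p[3]),0))
def park(c,z=0.): return np.array([*PARK,z+TOP[c]+G])
E
python3 - <<'E'
from plan import *
for b in'LR':
  for c in'ST':
    for x in(.043,.085):
      for z in(0,.07,.12):
        t=tcp(b,c,x,z); j=kinematics.ik(t,Q); print(b,c,x,z,t.round(3),None if j is None else j.round(2))
j=kinematics.ik(tcp('L','T'),quat(-Rb[:,2],-Rb[:,0]));print("flip",j)
for z in(0,.15,.2): 
  j=kinematics.ik(park('S',z),QP);print("park",park('S',z),None if j is None else j.round(2))
a=np.load("top.npz");b=np.load("w1.npz")
for z in(0,.1,.15,.2,.25): print(z,"canister edge top",ray(a["K"],a["V"],(234,185),z).round(3),"w1",ray(b["K"],b["V"],(366,32),z).round(3))
s=np.load("side.npz")
for z in(.15,.2,.25,.3): print("cap top side",z,ray(s["K"],s["V"],(213,200),z).round(3),"top",ray(a["K"],a["V"],(194,178),z).round(3))
E
```

```text
L S 0.043 0 [0.613 0.103 0.086] [ 0.02  0.49  1.77 -0.27  0.38  0.42]
L S 0.043 0.07 [0.578 0.109 0.147] [ 0.03  0.33  1.81 -0.23  0.5   0.39]
L S 0.043 0.12 [0.554 0.114 0.19 ] [ 0.05  0.23  1.82 -0.2   0.59  0.37]
L S 0.085 0 [0.648 0.096 0.107] [ 0.01  0.51  1.65 -0.21  0.47  0.35]
L S 0.085 0.07 [0.614 0.103 0.168] [ 0.02  0.37  1.69 -0.18  0.57  0.33]
L S 0.085 0.12 [0.589 0.107 0.211] [ 0.03  0.27  1.7  -0.17  0.66  0.32]
L T 0.043 0 [0.598 0.106 0.112] [ 0.03  0.42  1.79 -0.25  0.43  0.41]
L T 0.043 0.07 [0.563 0.112 0.173] [ 0.04  0.27  1.82 -0.21  0.55  0.38]
L T 0.043 0.12 [0.539 0.116 0.216] [ 0.06  0.17  1.82 -0.19  0.65  0.36]
L T 0.085 0 [0.634 0.099 0.133] [ 0.01  0.45  1.67 -0.2   0.51  0.34]
L T 0.085 0.07 [0.599 0.105 0.194] [ 0.03  0.31  1.7  -0.18  0.62  0.32]
L T 0.085 0.12 [0.575 0.11  0.237] [ 0.04  0.21  1.7  -0.17  0.72  0.31]
R S 0.043 0 [ 0.593 -0.001  0.086] [-0.2   0.43  1.87  0.04  0.32 -0.06]
R S 0.043 0.07 [0.559 0.005 0.147] [-0.21  0.26  1.91  0.03  0.44 -0.05]
R S 0.043 0.12 [0.534 0.009 0.19 ] [-0.21  0.14  1.93  0.03  0.55 -0.05]
R S 0.085 0 [ 0.6
[... 787 characters left out ...]
rk [ 0.415 -0.215  0.198] [-0.73  0.22  1.71 -0.    1.21 -0.55]
park [ 0.415 -0.215  0.248] [-0.73  0.17  1.63 -0.    1.34 -0.55]
0 canister edge top [0.624 0.231 0.   ] w1 [0.619 0.228 0.   ]
0.1 canister edge top [0.603 0.214 0.1  ] w1 [0.605 0.21  0.1  ]
0.15 canister edge top [0.592 0.206 0.15 ] w1 [0.598 0.201 0.15 ]
0.2 canister edge top [0.582 0.198 0.2  ] w1 [0.591 0.192 0.2  ]
0.25 canister edge top [0.571 0.19  0.25 ] w1 [0.584 0.183 0.25 ]
cap top side 0.15 [0.694 0.194 0.15 ] top [0.613 0.325 0.15 ]
cap top side 0.2 [0.624 0.279 0.2  ] top [0.602 0.312 0.2  ]
cap top side 0.25 [0.554 0.363 0.25 ] top [0.591 0.3   0.25 ]
cap top side 0.3 [0.484 0.447 0.3  ] top [0.579 0.288 0.3  ]
```

```bash
cat >> plan.py <<'E'
GG={'S':.010,'T':.007}
def tcp(b,c,x=.043,z=0.,y=0.): return bayo(p,b)+Rb@np.array([x,y,z+TOP[c]+GG[c]])
QP=quat((0,0,-1),(1,0,0))
def park(c,z=0.): return np.array([*PARK,z+TOP[c]+GG[c]])
def st(tag):
    s=monitor.sense(); print(tag,"t",round(s["clock"],1),"F",s["contact_force"].round(1),"gap",round(s["finger_gap"],3),"bay",[ (Rb.T@(s["position"]-bayo(p,b))).round(4).tolist() for b in'LR']); return s
def grab(c):
    env.close_gripper(60); s=st("closed "+c); return s
E
python3 - <<'E'
from plan import *
env.reach(tcp('L','S',z=.14),Q)
print(env.movel(tcp('L','S',z=.03),.15), env.movel(tcp('L','S'),.06,guard=10)); st("at")
grab('S')
print(env.movel(tcp('L','S',z=.17),.15)); st("lift")
env.reach(np.array([.46,-.10,.29]),QP)
env.reach(park('S',.15),QP)
env.movel(park('S',.02),.15); print(env.movel(park('S',-.006),.03,guard=6)); s=st("down"); print(s["position"],park('S'))
shot("top","t1",crop=(225,110,485,290),s=3)
E
```

```text
False False
at t 5.5 F [0.4 0.7 0.4] gap 0.998 bay [[0.043, 0.0, 0.0519], [0.043, 0.106, 0.0519]]
closed S t 6.2 F [4.7 0.2 1.6] gap 0.136 bay [[0.0444, 0.0001, 0.0523], [0.0444, 0.1061, 0.0523]]
False
lift t 7.5 F [-0.2 -0.1 -3.6] gap 0.133 bay [[0.0423, -0.0002, 0.2211], [0.0423, 0.1058, 0.2211]]
False
down t 11.1 F [-1.  -0.2 -3.4] gap 0.136 bay [[-0.0956, -0.3483, 0.0819], [-0.0956, -0.2423, 0.0819]]
[ 0.41509565 -0.21507188  0.04615078] [ 0.415 -0.215  0.052]
```

View pics/t1.png

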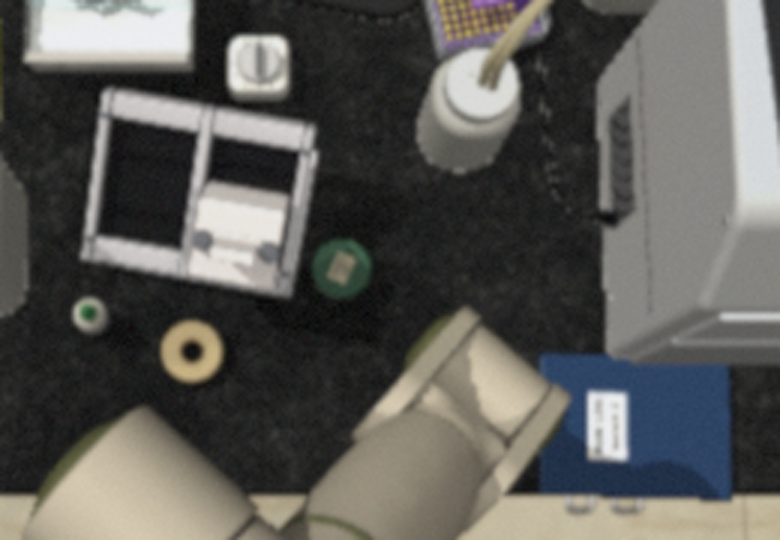

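The picture shows the left bay empty, the tall cassette untouched in the right bay, and the bystanders in place. No table contact yet, so I'm feeling further down. The contact height gives the true grip height on the cassette.

```bash
python3 - <<'E'
from plan import *
a=st("before")
print(env.movel(park('S',-.016),.02,guard=5)); s=st("down"); print(s["position"],s["contact_force"]-a["contact_force"])
f=shot("side","s1",crop=(220,120,460,300),s=3)
E
```

```text
before t 11.2 F [ 0.8  1.2 -4. ] gap 0.134 bay [[-0.0956, -0.3483, 0.0819], [-0.0956, -0.2423, 0.0819]]
True
down t 11.4 F [0.5 0.6 4.2] gap 0.131 bay [[-0.0958, -0.3484, 0.0812], [-0.0958, -0.2424, 0.0812]]
[ 0.41530814 -0.21524328  0.04547285] [-0.20546529 -0.63972843  8.28114553]
```

View pics/s1.png

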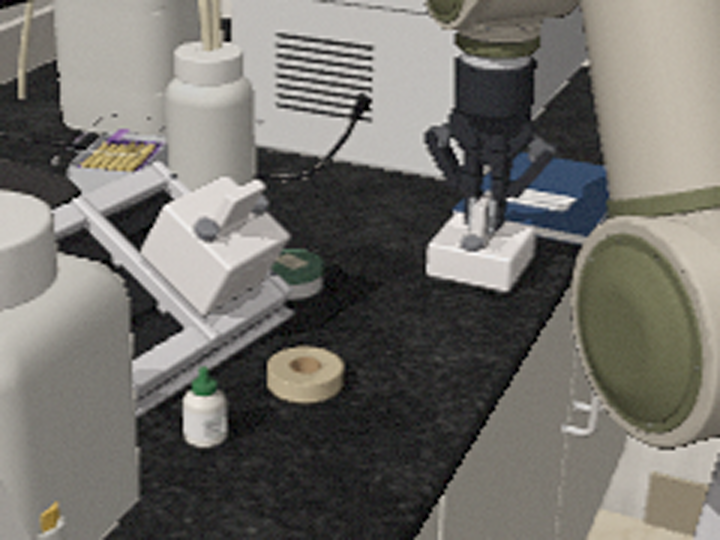

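The side view shows the short cassette upright on the worktop, still gripped, and the tall one undisturbed. Contact gives TCP-to-sole = 45.5 mm, so the floor is about 6.8 mm higher (normal direction) than my fit. I'll refit with this contact as a constraint.

```bash
python3 - <<'E'
from plan import *
p0=p.copy(); P=bayo(p0,'L')+Rb@np.array([.0444,0,.0523])
sd=np.load("s1.npz")
def caps(q): return proj(sd["K"],sd["V"],np.array([pt(q,'R',(0,34,81)),pt(q,'R',(0,-34,81))]))
obs=np.array([[220+207.5/3-.5,120+231.5/3-.5],[220+261.5/3-.5,120+201.5/3-.5]])
def r2(q):
    v=bayR(q[3]).T@(P-q[:3]); return np.r_[res(q),(v[0]-.043)/.001,(v[2]-.0455)/.0007]
s=least_squares(r2,p0,loss='soft_l1'); q=s.x
print(q.round(4),"old",p0.round(4)); print(res(q).reshape(-1,2).round(1).tolist(), r2(q)[-2:].round(2))
print("side cap err old",(caps(p0)-obs).round(1).tolist(),"new",(caps(q)-obs).round(1).tolist())
np.save("bay2.npy",q)
E
```

```text
[ 0.5993  0.1054  0.0273 -0.1806] old [ 0.5995  0.1053  0.0231 -0.181 ]
[[-1.2, -1.8], [-0.1, -0.5], [-2.4, 1.8], [1.9, -0.4], [0.6, -1.0], [-1.3, 0.1], [-0.7, -0.6], [-0.3, 0.7], [1.2, 1.6], [0.7, 3.5], [-1.1, 0.4], [-1.0, -0.3], [2.6, -0.5]] [-0.52  4.39]
side cap err old [[0.5, -0.2], [-1.3, 1.1]] new [[0.5, -1.7], [-1.3, -0.3]]
```

```bash
sed -i 's/bay.npy"); Rb/bay2.npy"); Rb/' plan.py; cat >> plan.py <<'E'
def seat(b,c):
    """cassette held; land in bay b low down, then step up the floor, feeling for the slots"""
    env.movel(tcp(b,c,x=.050,z=.022),.12)
    hit=env.movel(tcp(b,c,x=.050,z=-.014),.03,guard=6); s=st(f"land {hit}")
    z0=(Rb.T@(s["position"]-tcp(b,c,0,0)))[2]; print("z0",round(z0,4))
    if not hit or z0>.010: return False
    for x in np.arange(.056,.0861,.002):
        env.movel(tcp(b,c,x=x,z=z0+.0015),.04)
        env.movel(tcp(b,c,x=x,z=z0-.008),.03,guard=8)
        s=monitor.sense(); v=Rb.T@(s["position"]-tcp(b,c,0,0)); print(round(x,3),v.round(4).tolist(),(Rb.T@s["contact_force"]).round(1),round(s["clock"],1))
        if v[2]<z0-.004: return True
    return False
E
python3 - <<'E'
from plan import *
env.release(); s=st("rel"); env.movel(park('S',.20),.25)
env.reach(tcp('R','T',z=.12),Q)
print(env.movel(tcp('R','T',z=.03),.15), env.movel(tcp('R','T'),.06,guard=8)); st("at")
grab('T')
env.movel(tcp('R','T',z=.05),.12); st("lift")
env.movel(tcp('L','T',z=.05),.15); st("over")
shot("wrist","w3"); shot("top","t3",crop=(225,110,485,290),s=3)
E
```

```text
rel t 12.1 F [ 0.   0.4 -0.3] gap 0.997 bay [[-0.0988, -0.3481, 0.0771], [-0.0988, -0.2421, 0.0771]]
False False
at t 15.5 F [ 0.1 -0.   0.4] gap 0.997 bay [[0.043, -0.106, 0.0789], [0.043, 0.0, 0.0789]]
closed T t 16.2 F [-3.4  0.5  3.6] gap 0.134 bay [[0.0429, -0.106, 0.0791], [0.0429, 0.0, 0.0791]]
lift t 16.7 F [-0.5  0.1 -2.9] gap 0.134 bay [[0.0426, -0.106, 0.1286], [0.0426, -0.0, 0.1286]]
over t 17.6 F [ 0.2 -0.6 -2.3] gap 0.133 bay [[0.0427, -0.0005, 0.1286], [0.0427, 0.1055, 0.1286]]
```

View pics/w3.png

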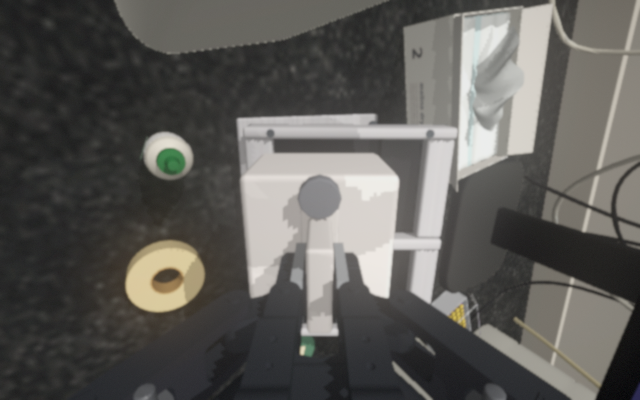

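The wrist view shows the tall cassette held square over the left bay: its edge at row 155–178 is parallel to the left wall at row 132. Now I'll seat it.

```bash
python3 - <<'E'
from plan import *
print(seat('L','T')); st("end")
E
```

```text
land True t 18.9 F [-2.2  0.4  3.8] gap 0.133 bay [[0.0497, -0.0, 0.0787], [0.0497, 0.106, 0.0787]]
z0 -0.0003
0.056 [0.0553, 0.0, -0.0003] [-1.4 -0.7  7.6] 19.4
0.058 [0.0577, 0.0, -0.0003] [-1.9 -1.8  8.4] 19.9
0.06 [0.0596, 0.0, -0.0002] [-1.1 -1.7  9.4] 20.3
0.062 [0.0616, -0.0, -0.0061] [-2.3 -1.8  7.3] 20.9
True
end t 20.9 F [-5.8 -0.7  5.2] gap 0.131 bay [[0.0616, -0.0, 0.0729], [0.0616, 0.106, 0.0729]]
```

The tall cassette dropped 5.8 mm at x = 62 mm. Releasing it and fetching the short one.

```bash
python3 - <<'E'
from plan import *
env.release(); st("rel"); env.movel(tcp('L','T',x=.0616,z=.12),.15)
shot("top","t4",crop=(225,110,485,290),s=3)
env.reach(np.array([.46,-.10,.30]),QP)
env.reach(park('S',.08),QP); print(env.movel(park('S',-.004),.1,guard=8)); st("at")
grab('S'); env.movel(park('S',.10),.2); st("lift")
env.reach(np.array([.46,-.10,.30]),QP)
env.reach(tcp('R','S',x=.05,z=.15),Q)
env.movel(tcp('R','S',x=.05,z=.05),.15); st("over"); shot("wrist","w4")
E
```

```text
rel t 21.6 F [0.2 0.3 0.7] gap 1.005 bay [[0.061, -0.0001, 0.0726], [0.061, 0.1059, 0.0726]]
False
at t 25.4 F [-0.3 -0.9 -0.2] gap 1.001 bay [[-0.0962, -0.3484, 0.0801], [-0.0962, -0.2424, 0.0801]]
closed S t 26.1 F [1.  0.3 1.9] gap 0.129 bay [[-0.0967, -0.3483, 0.0799], [-0.0967, -0.2423, 0.0799]]
lift t 26.8 F [ 0.2 -0.7 -3.5] gap 0.129 bay [[-0.0461, -0.3479, 0.1692], [-0.0461, -0.2419, 0.1692]]
over t 29.2 F [-0.6  1.2 -2.8] gap 0.13 bay [[0.0506, -0.1062, 0.1025], [0.0506, -0.0002, 0.1025]]
```

View pics/w4.png

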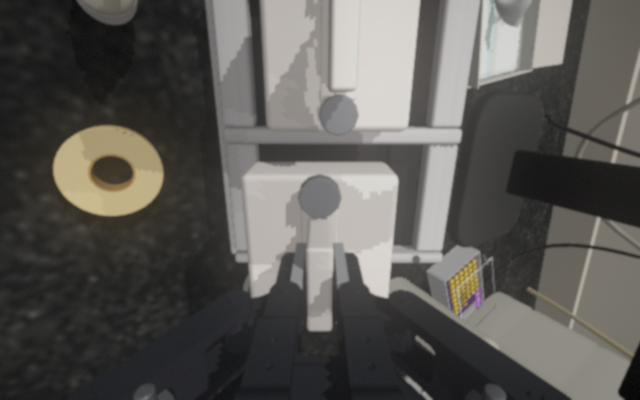

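The tall cassette sits parallel to the walls in the left bay (top), and the short one is held square over the right bay with the divider at row 133. Now to seat the short one.

```bash
python3 - <<'E'
from plan import *
print(seat('R','S')); st("end")
E
```

```text
land True t 30.4 F [-3.4  1.1  6.1] gap 0.13 bay [[0.0498, -0.1058, 0.0506], [0.0498, 0.0002, 0.0506]]
z0 -0.0014
0.056 [0.0554, 0.0001, -0.0014] [-1.1 -0.1 10. ] 30.9
0.058 [0.0576, 0.0001, -0.0014] [-1.1 -1.7  9.1] 31.4
0.06 [0.0593, 0.0001, -0.0014] [-0.8 -0.6  9. ] 31.9
0.062 [0.0615, 0.0001, -0.0013] [-0.9 -0.5  8.7] 32.4
0.064 [0.0635, 0.0001, -0.0011] [-1.6 -1.5  9.3] 32.8
0.066 [0.0654, 0.0001, -0.001] [-1.9 -1.  10.8] 33.3
0.068 [0.0674, 0.0001, -0.0009] [-2.3 -0.9 10.2] 33.8
0.07 [0.0694, 0.0001, -0.0008] [-1.3 -1.1 11. ] 34.2
0.072 [0.0714, 0.0002, -0.0008] [-2.3 -1.8 13.3] 34.7
0.074 [0.0737, 0.0001, -0.0062] [-1.1 -2.1  8.2] 35.2
True
end t 35.2 F [-5.3 -1.1  6.5] gap 0.127 bay [[0.0737, -0.1059, 0.0458], [0.0737, 0.0001, 0.0458]]
```

```bash
python3 - <<'E'
from plan import *
env.release(); st("rel"); env.movel(tcp('R','S',x=.0737,z=.15),.15)
env.reach(np.array([.61,.0,.33]),quat((0,0,-1),(1,0,0))); env.hold(.5)
shot("wrist","w5"); d=np.load("w5.npz");K,V=d["K"],d["V"]
im=cv2.imread("pics/w5_full.png")[0:270,170:470]; im=cv2.resize(im,None,fx=2.6,fy=2.6,interpolation=cv2.INTER_CUBIC)
for b,x,z in(('L',.0616,.072),('R',.0737,.042)):
    for zz,h in ((z,(.042,.044)),(z+.038,(.006,.022))):
        P=np.array([bayo(p,b)+Rb@np.array([x+i*h[0],j*h[1],zz-.006]) for i,j in((-1,-1),(1,-1),(1,1),(-1,1),(-1,-1))])
        cv2.polylines(im,[((proj(K,V,P)-[170,0]+.5)*2.6-.5).round().astype(int)],False,(0,200,0),1)
cv2.imwrite("pics/w5o.png",im); st("end")
E
```

```text
rel t 35.9 F [-1.1  0.3  0.1] gap 1.002 bay [[0.0723, -0.1059, 0.0452], [0.0723, 0.0001, 0.0452]]
end t 38.5 F [-0.4 -0.1 -0.9] gap 0.999 bay [[0.1768, -0.1018, 0.2475], [0.1768, 0.0042, 0.2475]]
```

View pics/w5o.png

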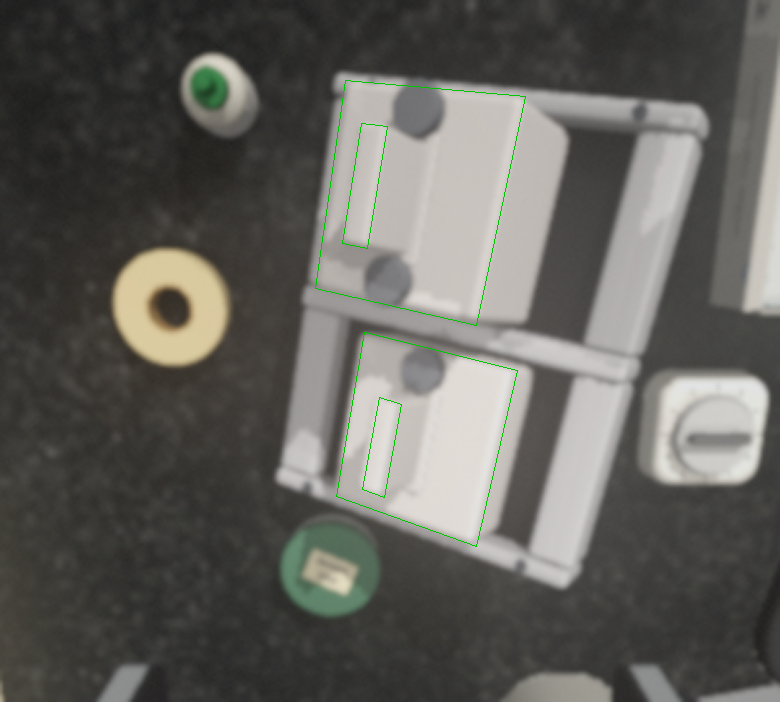

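Both cassettes match the predicted seated outlines, and the bottle, tape and tin are where they were. Handing in.

```bash
python3 -c "
from bench import job; print(job.hand_in())"
```

```text
the job is handed in; nothing more can be done
None
```

The two cassettes are swapped and seated, and I handed the job in at about 38.5 s on the robot's clock. No verdict came back.

I set the short cassette on the free patch of worktop and carried the tall one straight across to the left bay. The short one then went into the right bay. In each bay I stepped the cassette up the slope in 2 mm steps, pressing lightly at each one until the feet dropped.

| Cassette | New bay | Dropped at (up from lip) | Depth of drop |
|---|---|---|---|
| Tall | Left | about 62 mm | 5.8 mm |
| Short | Right | about 74 mm | 5.4 mm |

- **Seating:** the last wrist picture shows both cassettes lying on their predicted seated outlines, square to the bays.
- **Surroundings:** the gripper is open and clear of everything. The bottle, tape and tin appear at the same pixels as before. I did not re-check the book and stapler at the end, but nothing went near them.
- **Disagreement:** the camera fit of the floor height was off. Setting the short cassette on the worktop implied the floor was about 7 mm higher, but landing it in the right bay pointed to about 3 mm above the revised fit. I found the floor by contact in each bay, so the drop depths do not depend on the fit.

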